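Strip the used-up reel from a leaning solder-reel stand

ROBOT

A 6-joint arm with a two-finger parallel gripper is mounted at the origin on the work surface. World frame = base frame: x ahead of the robot, y to its left, z up, the work surface at z = 0. Lengths are in m, angles in rad, forces in N, time in s.
With the tool pointing down it reaches from about 0.375 to 0.9 m from the base axis. Payload 3.1 kg.
Tool frame: the origin (TCP) lies where the fingers leave the gripper's body, on its centre line; the fingertips stand manip.tip_reach ahead of it and the grasp point (between the pads) lies 54 mm ahead of it (manip.tip_reach is the distance from the TCP to the fingertips, in m); z points along the fingers, y is the direction in which the jaws open and shut (so a half turn about z gives the same grasp; the last joint's range is limited). The gripper opens to 85 mm and grips with 20 to 120 N. Pads are 22 mm wide; open, the fingers measure 114 mm over their backs; the gripper's body (76 mm by 85 mm) begins 54 mm behind the grasp point. The pads swing forward as they close: fully open they stand 13 mm farther back than shut.
Start: joints at [1.127, 0.527, 1.433, -0, 1.181, -0.178], TCP at [0.164, 0.603, 0.304] pointing down, gripper open.
Joint ranges: [-3.08, 3.08], [-0.75, 2.2], [0.22, 2.44], [-1.43, 4.57], [0, 2.65], [-2.85, 2.85]. Speed limits (rad/s): [2.79, 2.79, 3.14, 3.14, 3.14, 3.14].

INTERFACE

Orientations are given as a unit quaternion [x, y, z, w].
In Python, from station import manip, cams, order gives the robot as it stands. The module is installed in compiled form; this text tells all that it offers.
- The arm moves only by the tool drive_tool, never from a script. Its arguments are lists of equal length, an entry for each row: "linear": the shift along the tool's x, y, z in mm, a list of three; "rot": the turn, a rotation vector about the tool's x, y, z in degrees, a list of three; "hand": the finger opening in mm, from 0 to 85.4. A call has 1 to 20 rows; each row shifts and turns the pose as measured when the row begins, along the tool's axes as they then stand; what a row does not reach is not made up. A row lasts 1/12 s, in which the tool goes at most 41.7 mm and 7.16 degrees, less where a joint would pass 70% of its speed; a pose out of reach is approached as far as the arm can. A call with a gripper value outside its range is refused whole. The fingers move at their own pace and stop on an object; "force" is the grip in N (left out, the last holds). Time passes only in rows, so rows that do not move let the fingers close. It gives the time, the measured TCP pose, the force and the opening at its end, in the units of the state.
- manip.sense(): the state, without advancing time (a new reading comes with each control period).
- cams.snapshot(name): name is "scene" or "top" or "wrist"; returns the picture (384x512x3 uint8, red, green, blue); there is no depth.
- cams.camera_model(name): a dict with "vfov" (degrees; the focal length in pixels is half the picture's height over the tangent of half this angle, whatever the lens; pixels are square), "cx", "cy" (the principal point, pixels), "rvec" (rotation vector, rad) and "tvec" (3), from world to camera coordinates, as OpenCV has them. Camera axes: x right, y down, z forward; pixel columns grow to the right and rows downward; lengths in m; the calibration is good to about 2 mm. A picture is of the moment at which its call begins: read the wrist's pose just before it. camera_model takes no time and is no camera call; for the wrist camera it gives the pose at the moment of the call.
- order.sign_off(): hands the job in, once; it reports no verdict.
Trained networks look in the newest picture that a camera, given by its name, has taken for a name from the list of things; names that differ only in an ending like _2 or _b are one class to them, and where a whole thing is asked for, a point or a joint stands for the part that bears it (a point fixed in the world has none). Each returns a list of dicts, best first, with "score" (0 to 1); they miss things now and then, are a little off and sometimes report something else, mostly with a low value. They report only what shows in the picture. A call takes as long as a camera call. They do not tell look-alikes from the thing itself.
- cams.regions_of(label, camera): "pixels" (384x512 bool, what is visible of it) and "rect" ([left, top, right, bottom] in pixels, round what is visible of it).
- cams.spot_point(label, camera): "at" ([column, row] in pixels: a listed point, or the origin of a listed thing).
The state is a dict: "t": time; "q": joint angles; "qd": joint speeds; "tau": joint torques, N m; "tcp_pos": TCP position; "tool_rot": TCP orientation; "force": force on the tool from outside, world axes, zero at the start; "ft_torque": the same for the moment, N m; "finger_gap": opening from 0.0 (shut) to 1.0 (fully open).
Only numpy, scipy, OpenCV 4.12 (cv2) and the standard library are available. Lean on these libraries where they do the work, as an engineer would, in place of code of your own. Each camera call takes 0.05 s, during which the arm holds its last target. There are 200 camera calls.

TASK

The solder reel on the leaning stand is used up and must come off, one piece at a time: press the two-wing nut down against the stand's spring without forcing it, turn it anticlockwise until its slot lines up with the spindle's cross pin, draw it off and lay it flat in the low parts tray; then lay the flanged washer flat in the tray beside it; then lift the empty reel off and stand it upright in the empties box next to the old one. Set the pieces down, do not drop them, and leave the old reel, cup, bottle and screwdriver where they are.

Things in the scene. Friction and masses are not known exactly. Their poses are not given: they have to be found in the camera images.
- stand: Grey cast reel stand screwed to the bench: base plate 180 mm (x) by 130 mm (y), 12 mm thick, with a block carrying the spindle. Origin: centre of its underside. The spindle leans 30 degrees from vertical towards the stand's +x (roughly the robot's left). Stacked on it from the bottom: brake plate, empty reel, flanged washer, two-wing nut.
- spindle: Steel spindle. z runs up along it (pieces come off along +z), y is horizontal. Origin: on its axis, 80 mm above the bench, level with the brake plate's top as found. 26 mm thick up to a shoulder at z = 65 mm, then a 14 mm neck to its end at z = 86.5 mm. As found the reel fills z = 0 to 56 mm, the washer 56 to 75 mm, the nut from 75 mm up.
- spindle_tip (a point): Centre of the spindle's free end face, on its axis, 86.5 mm from the origin of spindle.
- cross_pin (a point): Centre of the fixed cross pin through the spindle's neck, 81 mm up the spindle: 4 mm thick, 26 mm long, square to the axis; it holds the nut down. The spindle was screwed in tight, so its pin stands at no set angle: anywhere within 25 degrees either way of the nut's wings as found. The axes given here do not turn with the pin; look or feel for it.
- nut: Grey two-wing hand nut, 76 mm over the wings (its x), body 14 mm high, wings 18 mm, with two flats 44 mm long and 40 mm apart (across its y) to grip. About 60 g. Origin: centre of its underside; z is its axis, up the spindle. To free it: press it down 5 to 7 mm, turn it anticlockwise seen from the tip by 50 to 100 degrees, until the slot meets the pin, draw it straight off.
- nut_recess (a point): On the nut's axis, 8 mm above its underside: level of the floor of the open recess, 29 mm wide, where the pin shows. As found the pin lies in a pocket 4 mm deep, reaching 28 degrees either side of the wings; beyond, a full-height ridge stops an unpressed turn. Past it a through slot 7 mm wide lies 75 degrees clockwise (from above) of the wings; in line with the pin, to 6 degrees, the nut rises.
- brake_plate: The sprung disc under the reel, 5 mm thick; slides along the spindle on a spring of 700 N/m. As found it presses the stack up against the pin with about 9 N. It goes down 7 mm to a stop (about 14 N on the nut just before it) and rises 4 mm once the nut is off. Over 60 N here, or 150 N of wrenching on the pin, is forcing the stand.
- washer: Aluminium flanged washer under the nut: disc 62 mm in diameter, 5 mm thick, with a collar on top 36 mm in diameter and 14 mm high (19 mm in all) by which it can be gripped; bore 30 mm. About 60 g. Origin: centre of the disc's underside; z along its axis, collar on the +z side.
- reel: Empty white plastic solder reel: two flanges 64 mm in diameter and 5 mm thick, 40 mm drum, 56 mm high in all, bore 30 mm. About 80 g. Origin: centre of its lower end; z along its axis. It can be gripped by the rim of the top flange (51 to 56 mm above the origin); with the washer off the spindle stands about 27 to 30 mm out of it.
- tray: Low open steel parts tray, fixed, 220 mm (its x) by 140 mm (its y), 22 mm high, walls and floor 4 mm thick. Origin: centre of its underside. Empty at the start; it may be on either side of the stand.
- box: Open grey plastic empties box, fixed, 220 mm (its x) by 140 mm (its y), 45 mm high, walls and floor 4 mm thick. Origin: centre of its underside. The old reel stands in its +x half, the -x half is free. It may be on either side of the stand.
- old_reel: Older grey empty reel standing in the box, 56 mm in diameter, 50 mm high; origin: centre of its lower end. Leave it.
- cup: Loose teal cup with brushes, 72 mm in diameter, 85 mm high (brushes to 150 mm), behind the stand; origin: centre of its underside. Leave it.
- flux: Loose white bottle, 48 mm in diameter, 95 mm high, behind the stand; origin: centre of its underside. Leave it.
- driver: Loose screwdriver with a yellow handle, 170 mm long, lying behind the stand; its x runs along the shaft. Leave it.
Things that resemble listed ones, but are neither listed nor needed, are in the scene too. What is shaped like the reel but red or turquoise is not meant.

How it is judged:
By the outcome, as a careful person would: the job done as asked, in the order asked, and still so for the second after the job is handed in, with the robot touching nothing.
It also fails if it takes over 72 s, if anything falls off the work surface, if the arm or the gripper's body presses on something with over 40 N, if the wrist force passes 120 N, or if a joint passes its speed limit or range.

## Working session

There is one attempt and no reset: what is moved stays moved. The work goes in short steps, Python scripts to look and compute and a tool call to move; the robot and the scene stay as the last step left them, time stands still between calls to the robot, and variables do not carry over. Pictures are saved under pics/ and viewed, about 8 in all and at most 12, crops included, and the job is handed in when it is done.

Besides the shell and the picture viewer there is one more tool, called by a JSON object that holds its "method" and its "body". drive_tool: Moves the arm, as the interface text tells. Its arguments: {"type":"object","properties":{"linear":{"type":"array","items":{"type":"array","items":{"type":"number"}}},"rot":{"type":"array","items":{"type":"array","items":{"type":"number"}}},"hand":{"type":"array","items":{"type":"number"}},"force":{"type":"number"}},"required":["linear","rot","hand"]}

```bash
mkdir -p pics; ls; cat > h.py <<'E'
import numpy as np, cv2
from scipy.spatial.transform import Rotation as R
from station import manip, cams, order
def cam(n):
    m=cams.camera_model(n); f=192/np.tan(np.radians(m['vfov'])/2)
    return np.array([[f,0,m['cx']],[0,f,m['cy']],[0,0,1.]]),cv2.Rodrigues(np.array(m['rvec'],float))[0],np.array(m['tvec'],float)
def ray(n,uv,c=None):
    K,Rm,t=c or cam(n); d=Rm.T@np.linalg.solve(K,[uv[0],uv[1],1]); return -Rm.T@t,d/np.linalg.norm(d)
def onz(n,uv,z,c=None):
    o,d=ray(n,uv,c); return o+d*(z-o[2])/d[2]
def tri(rs):
    A=sum(np.eye(3)-np.outer(d,d) for o,d in rs); b=sum((np.eye(3)-np.outer(d,d))@o for o,d in rs)
    p=np.linalg.solve(A,b); return p,[np.linalg.norm((np.eye(3)-np.outer(d,d))@(p-o))*1e3 for o,d in rs]
def proj(n,p,c=None):
    K,Rm,t=c or cam(n); x=K@(Rm@np.asarray(p,float)+t); return x[:2]/x[2]
def save(im,name): cv2.imwrite('pics/'+name,im[:,:,::-1])
E
python3 - <<'E'
from h import *
a=cams.snapshot('scene');b=cams.snapshot('top')
save(np.vstack([a,b])[::1,:],'a.png')
im=np.hstack([a,b]); cv2.imwrite('pics/a.png',cv2.resize(im,(800,300))[:,:,::-1])
save(a,'s.png');save(b,'t.png')
for n in('scene','top'):
    print(n,cams.camera_model(n))
    for l in 'spindle_tip cross_pin nut nut_recess washer reel stand tray box old_reel'.split():
        print(l,[(np.round(r['at'],1).tolist(),round(r['score'],2)) for r in cams.spot_point(l,n)[:3]])
s=manip.sense();print(s,manip.tip_reach)
E
```

```text
pics
scene {'vfov': 49.229392558230266, 'cx': 246.6781020603613, 'cy': 191.63715556490362, 'rvec': array([ 1.53437969,  1.75026169, -0.94783471]), 'tvec': array([ 0.06034119, -0.20288675,  1.49148267])}
spindle_tip [([258.2, 171.9], 0.38)]
cross_pin [([243.7, 190.3], 0.47), ([260.2, 173.0], 0.44)]
nut [([257.7, 174.9], 0.92), ([302.6, 301.5], 0.58)]
nut_recess [([260.0, 173.3], 0.53), ([259.5, 170.9], 0.45)]
washer [([258.4, 180.4], 0.48)]
reel [([243.9, 190.7], 0.67), ([249.7, 173.0], 0.61), ([158.3, 283.9], 0.54)]
stand [([243.6, 224.3], 0.96), ([260.1, 171.5], 0.39)]
tray [([363.4, 239.2], 0.8)]
box [([115.2, 207.0], 0.74)]
old_reel [([103.1, 219.4], 0.83)]
top {'vfov': 46.219513403438576, 'cx': 258.2963438664206, 'cy': 189.6671491567283, 'rvec': array([ 2.14249031, -2.12643018,  0.1944561 ]), 'tvec': array([-0.0045118 ,  0.56440128,  1.27956654])}
spindle_tip [([240.3, 201.0], 0.46)]
cross_pin [([243.4, 201.8], 0.47), ([258.3, 207.2], 0.46)]
nut [([243.8, 204.4], 0.49)]
nut_recess [([244.5, 202.1], 0.68)]
washer [([249.7, 204.1], 0.44)]
reel [([258.4, 264.8], 0.86), ([235.7, 153.2], 0.74), ([259.1, 209.5], 0.49)]
stand [([259.2, 215.3], 0.56)]
tray [([160.2, 199.7], 0.69)]
box [([370.4, 213.7], 0.8)]
old_reel [([378.7, 196.2], 0.89)]
{'t': 1.1, 'q': array([ 1.12650256e+00,  5.27493207e-01,  1.43267753e+00,  3.78664287e-06,
        1.18139622e+00, -1.78511245e-01]), 'qd': array([-0.00018411, -0.00048405, -0.00031516, -0.00063031, -0.00031948,
       -0.00043176]), 'tau': array([ 2.07671433e-04, -4.42338896e+01, -1.78419185e+01, -2.54990155e-04,
        9.93852627e-04, -7.95968560e-06]), 'tcp_pos': array([0.16413814, 0.60305077, 0.30392175]), 'tool_rot': array([1.32501175e-01, 9.91182848e-01, 1.27658201e-05, 2.26890307e-06]), 'force': array([ 0.10179882, -0.50361808,  0.13613256]), 'ft_torque': array([ 0.00149548,  0.01597202, -0.01399246]), 'finger_gap': 0.9965143077014713} 0.0726
```

View picture.

```bash
python3 - <<'E'
from h import *
a=cv2.imread('pics/s.png');b=cv2.imread('pics/t.png')
x=cv2.resize(a[130:330,60:430],(800,432));cv2.imwrite('pics/s2.png',x)
x=cv2.resize(b[100:320,80:450],None,fx=2.1,fy=2.1);cv2.imwrite('pics/t2.png',x)
r=[ray('scene',(257.7,174.9)),ray('top',(243.8,204.4))];print('nut',tri(r))
r=[ray('scene',(260,173.3)),ray('top',(244.5,202.1))];print('recess',tri(r))
r=[ray('scene',(258.2,171.9)),ray('top',(240.3,201.0))];print('tip',tri(r))
r=[ray('scene',(243.9,190.7)),ray('top',(259.1,209.5))];print('reel',tri(r))
for n,u,v in(('stand',(243.6,224.3),(259.2,215.3)),('tray',(363.4,239.2),(160.2,199.7)),('box',(115.2,207),(370.4,213.7)),('old',(103.1,219.4),(378.7,196.2))):
    print(n,onz('scene',u,0.0),onz('top',v,0.0))
E
```

```text
nut (array([0.507494  , 0.03758187, 0.14037478]), [np.float64(2.177937270645049), np.float64(2.177937270645045)])
recess (array([0.51233175, 0.03951319, 0.14780533]), [np.float64(1.783006598018015), np.float64(1.7830065980180105)])
tip (array([0.51523666, 0.04320654, 0.15366796]), [np.float64(5.826022058652341), np.float64(5.826022058652332)])
reel (array([ 0.50016795, -0.00092176,  0.08777219]), [np.float64(1.7323783963138393), np.float64(1.7323783963138453)])
stand [0.52133996 0.00210152 0.        ] [ 0.49410314 -0.00391739  0.        ]
tray [0.54269615 0.29642756 0.        ] [0.53951613 0.29794462 0.        ]
box [ 0.49000777 -0.35132096  0.        ] [ 0.50163186 -0.34218701  0.        ]
old [ 0.5466003  -0.36070174  0.        ] [ 5.55770116e-01 -3.69630130e-01  2.22044605e-16]
```

View pics/s2.png

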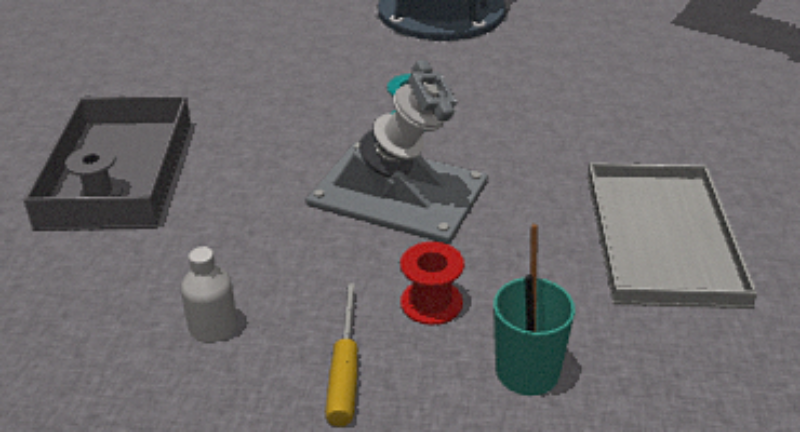

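View pics/t2.png

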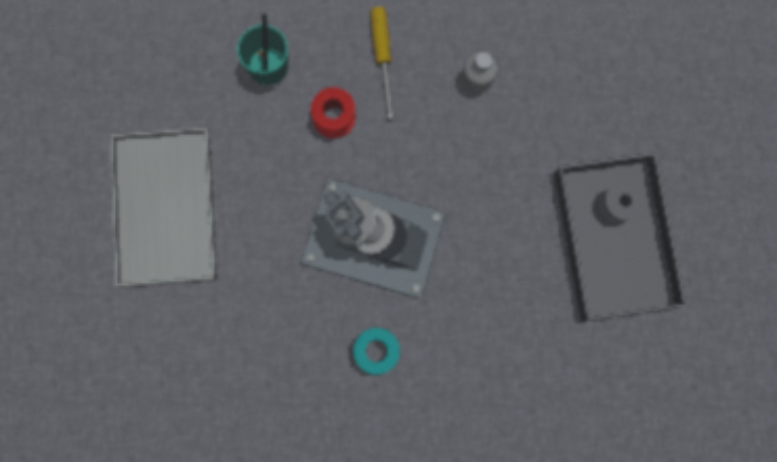

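```bash
cat >> h.py <<'E'
def axis(yaw): return np.array([.5*np.cos(yaw),.5*np.sin(yaw),np.cos(np.pi/6)])
def goal(p,a,ydir):
    "tool pose: grasp point p, tool z=-a, tool y nearest ydir -> TCP, Rot"
    z=-a/np.linalg.norm(a); y=ydir-z*(ydir@z); y/=np.linalg.norm(y); Rm=np.c_[np.cross(y,z),y,z]
    return p-0.054*z,R.from_matrix(Rm)
def delta(tcp,Rg,s=None):
    s=s or manip.sense(); Rc=R.from_quat(s['tool_rot'])
    return np.round(Rc.inv().apply(tcp-s['tcp_pos'])*1e3,1).tolist(),np.round(np.degrees((Rc.inv()*Rg).as_rotvec()),1).tolist()
E
python3 - <<'E'
from h import *
from scipy.optimize import least_squares
C=[(330,180),(442,213),(420,297),(303,262)]
P=np.array([onz('top',(u/2.1+80,v/2.1+100),.012) for u,v in C]);print(P)
ed=(P[0]-P[1])+(P[3]-P[2]);print('yaw',np.degrees(np.arctan2(ed[1],ed[0])),np.linalg.norm(P[0]-P[1]),np.linalg.norm(P[1]-P[2]),P.mean(0))
obs=[('scene',(257.7,174.9),75,2),('top',(243.8,204.4),75,1),('scene',(260,173.3),83,1),('top',(244.5,202.1),83,1),('scene',(258.2,171.9),86.5,1),('top',(240.3,201),86.5,1),
('scene',(243.9,190.7),0,1),('top',(259.1,209.5),0,1),('scene',(258.4,180.4),56,1),('top',(249.7,204.1),56,1)]
cm={n:cam(n) for n in('scene','top')}
f=lambda p:np.concatenate([w*(proj(n,np.array([p[0],p[1],.08])+axis(p[2])*s/1e3,cm[n])-uv) for n,uv,s,w in obs])
r=least_squares(f,[.5,0,1.3],loss='soft_l1');print(r.x,np.degrees(r.x[2]));print(np.round(f(r.x).reshape(-1,2),1))
# tray & box
for n in('tray','box'):
    for c in('top',):
        cams.snapshot(c); g=cams.regions_of(n,c)[0]; m=g['pixels'].astype(np.uint8)
        cs,_=cv2.findContours(m,0,2); rr=cv2.minAreaRect(max(cs,key=cv2.contourArea)); bp=cv2.boxPoints(rr)
        q=np.array([onz(c,b,.011 if n=='tray' else .03) for b in bp]); print(n,g['score'],q[:,:2].round(3).tolist(),q.mean(0).round(3))
E
```

```text
[[ 0.58258536  0.06384167  0.012     ]
 [ 0.53561082 -0.09813413  0.012     ]
 [ 0.41496581 -0.06624151  0.012     ]
 [ 0.46340927  0.10055058  0.012     ]]
yaw 73.81573311928508 0.16864983664857952 0.12478924936946402 [4.99142816e-01 4.15495838e-06 1.20000000e-02]
[5.00582055e-01 7.97806368e-04 1.23528425e+00] 70.77657412013447
[[ 0.2 -1. ]
 [ 1.3 -2.3]
 [-0.6 -1.1]
 [-0.9 -0.9]
 [ 1.9 -0.6]
 [ 2.7 -0.1]
 [-0.   2.8]
 [-1.2  0.3]
 [-4.3 -1. ]
 [-1.3  0. ]]
tray 0.92 [[0.652, 0.388], [0.66, 0.241], [0.436, 0.224], [0.429, 0.366]] [0.545 0.305 0.011]
box 0.75 [[0.601, -0.254], [0.63, -0.408], [0.405, -0.438], [0.377, -0.288]] [ 0.503 -0.347  0.03 ]
```

```bash
python3 - <<'E'
from h import *
s=manip.sense();K,Rm,t=cam('wrist');Rc=R.from_quat(s['tool_rot'])
print('cam in tool',Rc.inv().apply(-Rm.T@t-s['tcp_pos']),Rc.inv().apply(Rm.T[:,2]),Rc.inv().apply(Rm.T[:,0]))
a=axis(np.radians(73));O=np.array([.5005,.001,.08])
yd=-np.array([-.56,.83,0])
g,Rg=goal(O+a*.193,a,yd);print(g,delta(g,Rg)); print(Rg.as_matrix())
E
```

```text
cam in tool [ 0.08282258  0.00048005 -0.07044608] [-3.16508859e-01 -9.43287924e-04  9.48589085e-01] [-9.36468775e-04  9.99999329e-01  6.81946101e-04]
[0.53660791 0.11910364 0.29390827] ([-486.5, -369.1, 10.0], [17.6, -32.5, 123.3])
[[ 0.75630869  0.637673   -0.14618585]
 [ 0.51028056 -0.71483148 -0.47815238]
 [-0.40940311  0.287035   -0.8660254 ]]
```

{"method": "drive_tool", "body": {"linear": [[-32,-24.5,0.7],[-32,-24.5,0.7],[-32,-24.5,0.7],[-32,-24.5,0.7],[-32,-24.5,0.7],[-32,-24.5,0.7],[-32,-24.5,0.7],[-32,-24.5,0.7],[-32,-24.5,0.7],[-32,-24.5,0.7],[-32,-24.5,0.7],[-32,-24.5,0.7],[-32,-24.5,0.7],[-32,-24.5,0.7],[-32,-24.5,0.7]], "rot": [[0,0,0],[0,0,0],[0,0,0],[0,0,0],[0,0,0],[0,0,0],[0,0,0],[0,0,0],[0,0,0],[0,0,0],[0,0,0],[0,0,0],[0,0,0],[0,0,0],[0,0,0]], "hand": [85,85,85,85,85,85,85,85,85,85,85,85,85,85,85]}}

```text
t: 2.55
tcp_pos: [0.5421, 0.1158, 0.2934]
tool_rot: [0.125, 0.992, 0.006, 0.003]
force: [0.8, 0.1, 0.5]
finger_gap: 0.996
```

{"method": "drive_tool", "body": {"linear": [[0,0,0],[0,0,0],[0,0,0],[0,0,0],[0,0,0],[0,0,0],[0,0,0],[0,0,0],[0,0,0],[0,0,0],[0,0,0],[0,0,0],[0,0,0],[0,0,0],[0,0,0],[0,0,0],[0,0,0],[0,0,0],[0,0,0]], "rot": [[1,-1.8,6.8],[1,-1.8,6.8],[1,-1.8,6.8],[1,-1.8,6.8],[1,-1.8,6.8],[1,-1.8,6.8],[1,-1.8,6.8],[1,-1.8,6.8],[1,-1.8,6.8],[1,-1.8,6.8],[1,-1.8,6.8],[1,-1.8,6.8],[1,-1.8,6.8],[1,-1.8,6.8],[1,-1.8,6.8],[1,-1.8,6.8],[1,-1.8,6.8],[1,-1.8,6.8],[0,0,0]], "hand": [85,85,85,85,85,85,85,85,85,85,85,85,85,85,85,85,85,85,85]}}

```text
t: 4.13
tcp_pos: [0.5521, 0.1042, 0.2952]
tool_rot: [0.914, 0.317, -0.143, 0.208]
force: [0.7, 0.1, -0.3]
finger_gap: 0.991
```

```bash
python3 - <<'E'
from h import *
a=axis(np.radians(73));O=np.array([.5005,.001,.08])
g,Rg=goal(O+a*.193,a,-np.array([-.56,.83,0])); s=manip.sense();print(s['t'],s['q'].round(2),delta(g,Rg))
c=cam('wrist');w=cams.snapshot('wrist');save(w,'w1.png')
for l in 'spindle_tip cross_pin nut nut_recess washer'.split():
    print(l,[(np.round(r['at'],1).tolist(),round(r['score'],2)) for r in cams.spot_point(l,'wrist')[:3]])
print([proj('wrist',O+a*k,c).round(1) for k in(.075,.081,.083,.0865)])
cv2.imwrite('pics/w1b.png',cv2.resize(w[:,:,::-1],(800,600)))
E
```

```text
4.1333 [ 0.17  0.56  1.49 -0.47  1.35  1.24] ([-3.5, -20.8, -3.9], [0.2, -1.1, 0.0])
spindle_tip []
cross_pin [([233.5, 204.1], 0.57)]
nut [([232.7, 202.1], 0.83)]
nut_recess [([232.9, 203.4], 0.69)]
washer [([234.3, 201.5], 0.56)]
[array([235.1, 198.6]), array([234.7, 200.7]), array([234.5, 201.5]), array([234.2, 202.8])]
```

View pics/w1b.png

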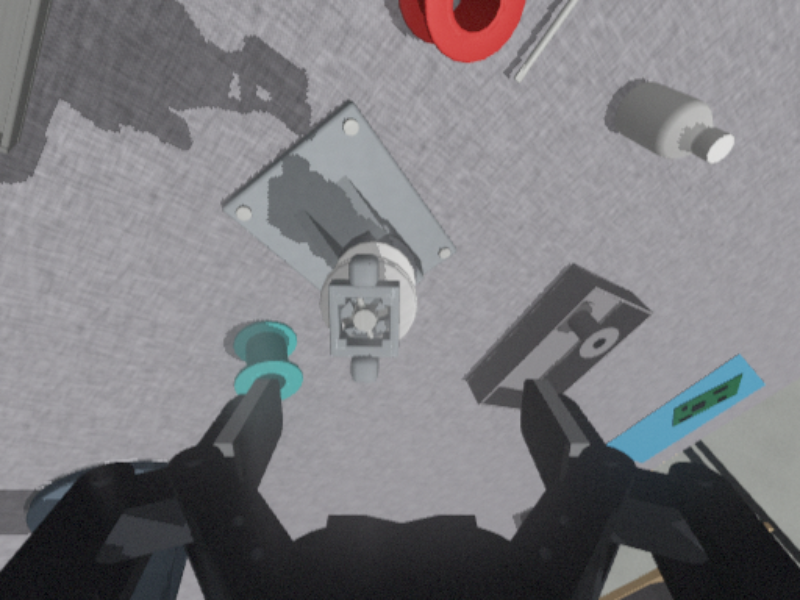

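{"method": "drive_tool", "body": {"linear": [[-2,-11,20],[-1.5,-10,20],[0,0,10],[0,0,0]], "rot": [[0,-0.6,0],[0,-0.5,0],[0,0,0],[0,0,0]], "hand": [85,85,85,85]}}

```text
t: 4.77
tcp_pos: [0.5288, 0.0929, 0.2484]
tool_rot: [0.912, 0.318, -0.148, 0.212]
force: [-0.7, -0.2, 0.8]
finger_gap: 0.99
```

```bash
python3 - <<'E'
from h import *
a=axis(np.radians(73));O=np.array([.5005,.001,.08])
g,Rg=goal(O+a*.083,a,-np.array([-.56,.83,0])); s=manip.sense();print(s['t'],s['q'].round(2),delta(g,Rg))
c=cam('wrist');w=cams.snapshot('wrist');save(w,'w2.png')
for l in 'spindle_tip cross_pin nut nut_recess washer'.split():
    print(l,[(np.round(r['at'],1).tolist(),round(r['score'],2)) for r in cams.spot_point(l,'wrist')[:3]])
print([proj('wrist',O+a*k,c).round(1) for k in(.075,.081,.083,.0865)])
x,y=proj('wrist',O+a*.083,c).astype(int)
print(x,y);x0=x-60;y0=y-60;cv2.imwrite('pics/w2b.png',cv2.resize(w[y0:y0+110,x0:x0+120,::-1],None,fx=5,fy=5,interpolation=cv2.INTER_CUBIC))
E
```

```text
4.7667 [ 0.16  0.59  1.59 -0.5   1.24  1.29] ([0.2, -1.1, 56.9], [0.5, -0.4, 0.3])
spindle_tip [([256.1, 224.1], 0.64)]
cross_pin [([251.5, 220.2], 0.91)]
nut [([254.2, 216.0], 0.72)]
nut_recess [([258.5, 219.1], 0.67), ([253.1, 214.8], 0.32)]
washer []
[array([256.2, 212.6]), array([256.3, 215.8]), array([256.3, 216.9]), array([256.3, 218.8])]
256 216
```

View pics/w2b.png

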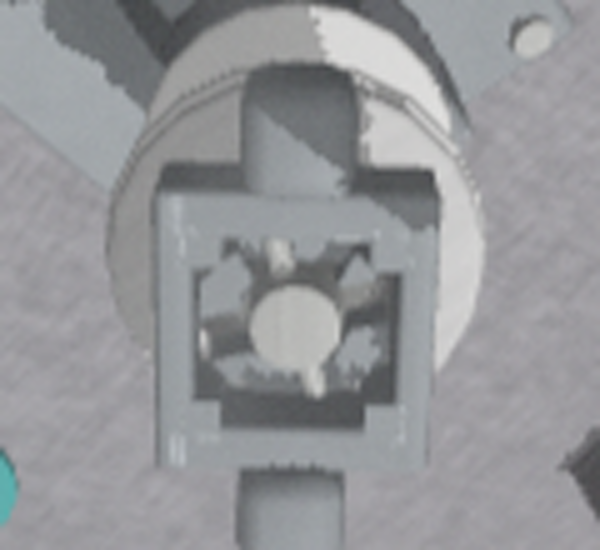

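{"method": "drive_tool", "body": {"linear": [[-1,-1,19],[-0.7,-0.6,19],[-0.6,-0.5,18],[0,0,0],[0,0,0],[0,0,0],[0,0,0],[0,0,0],[0,0,0],[0,0,0]], "rot": [[0.5,-0.4,0.6],[0,0,0.6],[0,0,0.3],[0,0,0],[0,0,0],[0,0,0],[0,0,0],[0,0,0],[0,0,0],[0,0,0]], "hand": [85,70,55,50,46,43,38,36,36,36], "force": 50}}

```text
t: 5.9
tcp_pos: [0.5233, 0.0706, 0.2057]
tool_rot: [0.918, 0.304, -0.141, 0.21]
force: [-0.3, -1.6, -6.0]
finger_gap: 0.451
```

```bash
cat > st.py <<'E'
from h import *
a=axis(np.radians(73));O=np.array([.5005,.001,.08])
s=manip.sense();Rc=R.from_quat(s['tool_rot']);p=s['tcp_pos']+.054*Rc.as_matrix()[:,2]
print('t',round(s['t'],2),'q',s['q'].round(2),'Ftool',Rc.inv().apply(s['force']).round(1),'Ttool',Rc.inv().apply(s['ft_torque']).round(2),'gap',round(s['finger_gap']*85.4,1))
print('grasp along axis',round((p-O)@a*1e3,1),'tool z ang to axis',round(np.degrees(np.arccos(-Rc.as_matrix()[:,2]@a)),2),'offs in tool',(Rc.inv().apply(p-O-a*((p-O)@a))*1e3).round(1))
E
python3 st.py
```

```text
t 5.9 q [ 0.12  0.64  1.65 -0.53  1.12  1.35] Ftool [ 1.3 -0.8  6. ] Ttool [0.22 0.32 0.01] gap 38.5
grasp along axis 91.5 tool z ang to axis 0.92 offs in tool [2.1 1.  0. ]
```

```bash
python3 - <<'E'
from h import *
w=cams.snapshot('wrist');save(w,'w3.png');cv2.imwrite('pics/w3b.png',cv2.resize(w[160:384,116:396,::-1],None,fx=2.6,fy=2.6,interpolation=cv2.INTER_CUBIC))
a=axis(np.radians(73));O=np.array([.5005,.001,.08]);c=cam('wrist')
print([proj('wrist',O+a*k,c).round(1) for k in(.075,.0865)])
E
```

```text
[array([257. , 248.2]), array([257.1, 258.6])]
```

View pics/w3b.png

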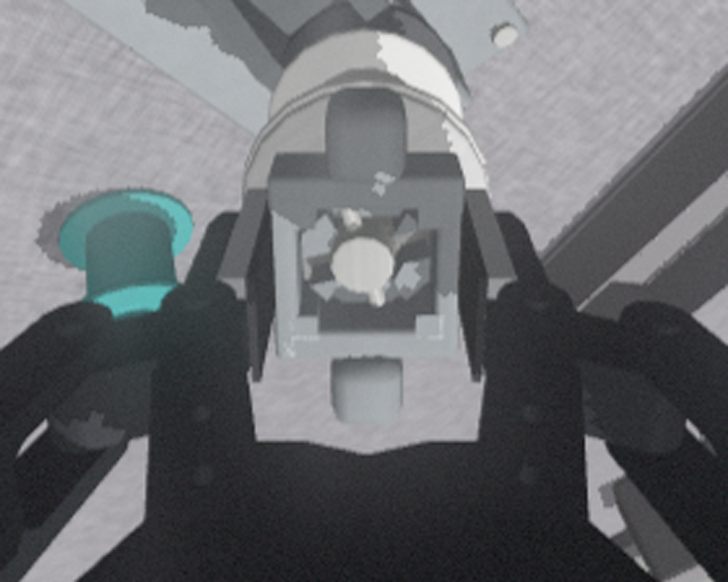

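{"method": "drive_tool", "body": {"linear": [[0,0,0],[0,0,0],[0,0,0],[-2,-1,0],[-2,-1,0],[0,0,0]], "rot": [[0,0,0],[0,0,0],[0,0,0],[0,0,0],[0,0,0],[0,0,0]], "hand": [50,52,54,54,54,54]}}

```text
t: 6.45
tcp_pos: [0.5224, 0.0705, 0.2107]
tool_rot: [0.919, 0.303, -0.137, 0.212]
force: [-0.2, -0.3, 0.3]
finger_gap: 0.637
```

```bash
python3 st.py; python3 - <<'E'
from h import *
a=axis(np.radians(73));O=np.array([.5005,.001,.08]);c=cam('wrist');s=manip.sense();y=R.from_quat(s['tool_rot']).as_matrix()[:,1]
print(delta(*goal(O+a*.084,a,y)));w=cams.snapshot('wrist')
print([proj('wrist',O+a*k,c).round(1) for k in(.075,.081,.0865)])
for l in 'spindle_tip cross_pin nut nut_recess'.split():
    print(l,[(np.round(r['at'],1).tolist(),round(r['score'],2)) for r in cams.spot_point(l,'wrist')[:3]])
# bright tip blob
g=w.min(2);x,y=proj('wrist',O+a*.0865,c).astype(int);m=(g[y-15:y+20,x-18:x+18]>175).astype(np.uint8)
n,_,st,ce=cv2.connectedComponentsWithStats(m);print([(st[i,4],(ce[i]+[x-18,y-15]).round(1)) for i in range(1,n) if st[i,4]>20])
E
```

```text
t 6.45 q [ 0.12  0.63  1.66 -0.53  1.12  1.35] Ftool [-0.4  0.2 -0.1] Ttool [ 0.18  0.17 -0.03] gap 54.4
grasp along axis 95.6 tool z ang to axis 1.44 offs in tool [-0.2  2.3  0. ]
([1.1, -1.9, 11.6], [0.5, -1.3, 0.0])
[array([254.5, 241.6]), array([254.5, 246.5]), array([254.5, 251.3])]
spindle_tip [([252.2, 258.7], 0.59), ([398.8, 214.3], 0.19)]
cross_pin [([252.8, 253.1], 0.82)]
nut [([252.4, 246.9], 0.9)]
nut_recess [([253.7, 251.3], 0.69), ([252.8, 253.8], 0.57)]
[(np.int32(380), array([253.1, 255.2]))]
```

{"method": "drive_tool", "body": {"linear": [[-0.8,-1.4,0],[-0.8,-1.4,4],[0,0,4],[0,0,4],[0,0,0]], "rot": [[0.3,-0.7,0],[0.2,-0.6,0],[0,0,0],[0,0,0],[0,0,0]], "hand": [54,54,54,54,54]}}

```text
t: 7.12
tcp_pos: [0.5174, 0.0656, 0.1982]
tool_rot: [0.918, 0.3, -0.15, 0.212]
force: [0.7, -0.0, 0.3]
finger_gap: 0.631
```

```bash
sed -i 's/73));O=.*/74));O=np.array([.4987,.0008,.0805])/' st.py; cat >> st.py <<'E'
y=Rc.as_matrix()[:,1]
print('to s=84',delta(*goal(O+a*.084,a,y)))
E
python3 st.py
```

```text
t 7.12 q [ 0.11  0.65  1.67 -0.54  1.11  1.36] Ftool [ 0.4  0.5 -0.3] Ttool [0.14 0.19 0.02] gap 53.9
grasp along axis 81.7 tool z ang to axis 0.63 offs in tool [-0.7 -0.1  0. ]
to s=84 ([0.2, -0.3, -2.3], [-0.5, 0.4, 0.0])
```

{"method": "drive_tool", "body": {"linear": [[0.2,-0.3,-2.3],[0,0,0],[0,0,0],[0,0,0],[0,0,0],[0,0,0],[0,0,0]], "rot": [[-0.5,0.4,0],[0,0,0],[0,0,0],[0,0,0],[0,0,0],[0,0,0],[0,0,0]], "hand": [50,45,40,36,36,36,36], "force": 70}}

```text
t: 7.7
tcp_pos: [0.5182, 0.0665, 0.2]
tool_rot: [0.917, 0.302, -0.145, 0.215]
force: [1.1, -0.7, -0.3]
finger_gap: 0.455
```

```bash
python3 st.py
```

```text
t 7.7 q [ 0.11  0.65  1.67 -0.54  1.11  1.37] Ftool [0.7 1.1 0.4] Ttool [ 0.02  0.14 -0.05] gap 38.8
grasp along axis 83.8 tool z ang to axis 0.13 offs in tool [0.  0.8 0. ]
to s=84 ([-0.1, -0.7, -0.2], [0.1, 0.0, -0.0])
```

{"method": "drive_tool", "body": {"linear": [[0,0,2],[0,0,2],[0,0,2]], "rot": [[0,0,0],[0,0,0],[0,0,0]], "hand": [36,36,36]}}

```text
t: 7.95
tcp_pos: [0.5181, 0.0649, 0.1979]
tool_rot: [0.918, 0.301, -0.144, 0.216]
force: [-0.8, 4.0, 10.0]
finger_gap: 0.453
```

```bash
python3 st.py
```

```text
t 7.95 q [ 0.11  0.65  1.67 -0.55  1.1   1.37] Ftool [ -2.6  -0.3 -10.4] Ttool [ 0.44 -0.23 -0.02] gap 38.7
grasp along axis 81.2 tool z ang to axis 0.24 offs in tool [0.2 1.4 0. ]
to s=84 ([-0.0, -1.2, -2.8], [0.2, -0.1, 0.0])
```

{"method": "drive_tool", "body": {"linear": [[0,0,2.5],[0,0,2.5],[0,0,2.5]], "rot": [[0,0,0],[0,0,0],[0,0,0]], "hand": [36,36,36]}}

```text
t: 8.2
tcp_pos: [0.5176, 0.0637, 0.1958]
tool_rot: [0.918, 0.3, -0.142, 0.216]
force: [-0.6, 5.9, 11.7]
finger_gap: 0.451
```

```bash
python3 st.py
```

```text
t 8.2 q [ 0.11  0.65  1.68 -0.55  1.09  1.38] Ftool [ -2.2  -1.  -12.9] Ttool [ 0.53 -0.26 -0.11] gap 38.5
grasp along axis 78.7 tool z ang to axis 0.41 offs in tool [0.2 1.4 0. ]
to s=84 ([0.2, -1.1, -5.3], [0.3, -0.3, 0.0])
```

{"method": "drive_tool", "body": {"linear": [[0,-0.3,2],[0,0,2],[0,0,2]], "rot": [[0.1,0,-6],[0.1,0,-6],[0.1,0,-6]], "hand": [36,36,36]}}

```text
t: 8.45
tcp_pos: [0.5176, 0.064, 0.1954]
tool_rot: [0.86, 0.443, -0.172, 0.188]
force: [-1.1, 5.3, 11.9]
finger_gap: 0.455
```

```bash
python3 st.py
```

```text
t 8.45 q [ 0.11  0.65  1.68 -0.55  1.09  1.05] Ftool [ -2.4  -1.7 -12.7] Ttool [ 0.51 -0.29  0.11] gap 38.8
grasp along axis 78.5 tool z ang to axis 0.57 offs in tool [0.5 1.  0. ]
to s=84 ([0.1, -0.8, -5.5], [0.2, -0.5, 0.0])
```

{"method": "drive_tool", "body": {"linear": [[0,0,2.4],[0,0,2.2],[0,0,2.1],[0,0,2],[0,0,2]], "rot": [[0.1,-0.2,-6],[0,-0.1,-6],[0,-0.1,-6],[0,-0.1,-6],[0,-0.1,-6]], "hand": [36,36,36,36,36]}}

```text
t: 8.87
tcp_pos: [0.5177, 0.0638, 0.1951]
tool_rot: [0.709, 0.656, -0.218, 0.138]
force: [-0.9, 5.7, 11.5]
finger_gap: 0.456
```

```bash
python3 st.py
```

```text
t 8.87 q [ 0.11  0.65  1.68 -0.55  1.08  0.52] Ftool [ -0.7  -2.5 -12.6] Ttool [0.53 0.19 0.09] gap 38.9
grasp along axis 78.2 tool z ang to axis 0.6 offs in tool [-0.5  1.3  0. ]
to s=84 ([0.5, -0.7, -5.8], [0.6, -0.0, 0.0])
```

{"method": "drive_tool", "body": {"linear": [[0,0,2.1],[0,0,2.1],[0,0,2.1],[0,0,2],[0,0,2],[0,0,2],[0,0,2]], "rot": [[0.2,0,-6],[0.2,0,-6],[0.1,0,-6],[0,0,-6],[0,0,-6],[0,0,-6],[0,0,-4.5]], "hand": [36,36,36,36,36,36,36]}}

```text
t: 9.45
tcp_pos: [0.5186, 0.0641, 0.1951]
tool_rot: [0.428, 0.867, -0.25, 0.052]
force: [-1.1, 6.0, 9.9]
finger_gap: 0.453
```

```bash
python3 st.py
```

```text
t 9.45 q [ 0.11  0.65  1.68 -0.55  1.08 -0.21] Ftool [  2.   -1.7 -11.4] Ttool [0.29 0.48 0.11] gap 38.7
grasp along axis 78.4 tool z ang to axis 0.85 offs in tool [-1.6  1.9  0. ]
to s=84 ([1.2, -1.1, -5.6], [0.8, 0.4, -0.0])
```

{"method": "drive_tool", "body": {"linear": [[0.6,-0.5,-2],[0.3,-0.3,-3],[0,0,-3],[0,0,-3]], "rot": [[0.4,0.2,0],[0.4,0.2,0],[0,0,0],[0,0,0]], "hand": [36,36,36,36]}}

```text
t: 9.78
tcp_pos: [0.5211, 0.0714, 0.208]
tool_rot: [0.428, 0.866, -0.253, 0.049]
force: [-0.8, -0.2, -0.5]
finger_gap: 0.455
```

```bash
python3 st.py
```

```text
t 9.78 q [ 0.12  0.64  1.66 -0.54  1.12 -0.23] Ftool [ 0.5 -0.5  0.6] Ttool [-0.18  0.12  0.01] gap 38.8
grasp along axis 93.4 tool z ang to axis 0.41 offs in tool [-1.7  1.9  0. ]
to s=84 ([1.5, -1.6, 9.4], [0.4, 0.2, -0.0])
```

{"method": "drive_tool", "body": {"linear": [[0,0,-6],[0,0,-10],[0,0,-20],[0,0,-30],[0,0,-30],[0,0,0]], "rot": [[0,0,0],[0,0,0],[0,0,0],[0,0,0],[0,0,0],[0,0,0]], "hand": [36,36,36,36,36,36]}}

```text
t: 10.28
tcp_pos: [0.5322, 0.1198, 0.2936]
tool_rot: [0.429, 0.866, -0.254, 0.045]
force: [1.2, 0.0, -1.0]
finger_gap: 0.454
```

```bash
python3 st.py; python3 - <<'E'
from h import *
w=cams.snapshot('wrist');save(w,'w4.png');cv2.imwrite('pics/w4b.png',cv2.resize(w[:,:,::-1],(640,480)))
s=manip.sense();a=axis(np.radians(74))
# place: tool down, tool y along world -? keep yaw
y=R.from_quat(s['tool_rot']).as_matrix()[:,1];print(y)
for yd in (np.array([1,0,0.]),np.array([0,1.,0]),y):
  print(delta(*goal(np.array([.60,.31,.12]),np.array([0,0,1.]),yd)))
E
```

```text
t 10.28 q [ 0.2   0.55  1.52 -0.47  1.36 -0.29] Ftool [-0.5  1.4  0.7] Ttool [-0.21  0.16  0.03] gap 38.8
grasp along axis 192.4 tool z ang to axis 0.25 offs in tool [1.  0.1 0. ]
to s=84 ([-1.3, -0.1, 108.4], [0.0, -0.2, 0.0])
[ 0.7637668   0.50325917 -0.4042159 ]
([128.5, 196.4, 0.7], [-17.7, 24.8, 36.5])
([128.5, 196.4, 0.7], [-30.6, 5.2, -51.4])
([128.5, 196.4, 0.7], [-23.6, 18.4, 3.9])
```

View pics/w4b.png

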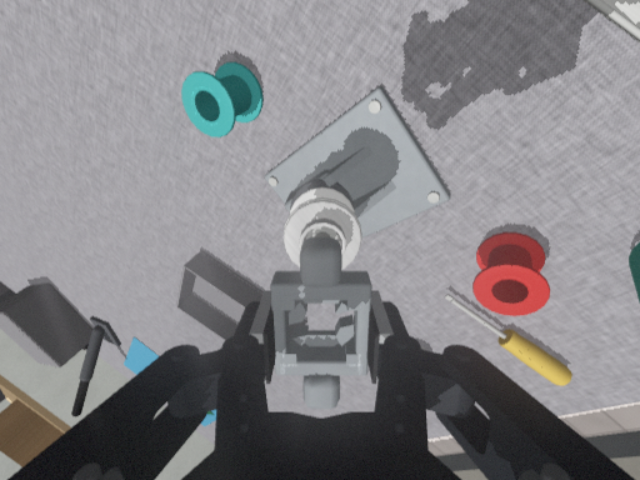

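{"method": "drive_tool", "body": {"linear": [[-1.3,0.5,25],[-1.3,0.4,25],[0,0,20],[0,0,10],[0,0,0]], "rot": [[0,0,0],[0,0,0],[0,0,0],[0,0,0],[0,0,0]], "hand": [36,36,36,36,36]}}

```text
t: 10.75
tcp_pos: [0.5193, 0.0787, 0.2191]
tool_rot: [0.428, 0.867, -0.254, 0.042]
force: [-0.3, 0.1, -0.2]
finger_gap: 0.45
```

```bash
python3 st.py; python3 - <<'E'
from h import *
w=cams.snapshot('wrist');save(w,'w5.png');cv2.imwrite('pics/w5b.png',cv2.resize(w[180:340,170:350,::-1],None,fx=4,fy=3.7,interpolation=cv2.INTER_CUBIC)[:590])
E
```

```text
t 10.75 q [ 0.13  0.62  1.64 -0.52  1.16 -0.24] Ftool [ 0.3 -0.1  0.2] Ttool [-0.24  0.19  0.07] gap 38.4
grasp along axis 106.3 tool z ang to axis 0.47 offs in tool [ 2.  -0.7  0. ]
to s=84 ([-1.8, 0.7, 22.3], [-0.1, -0.5, -0.0])
```

View pics/w5b.png

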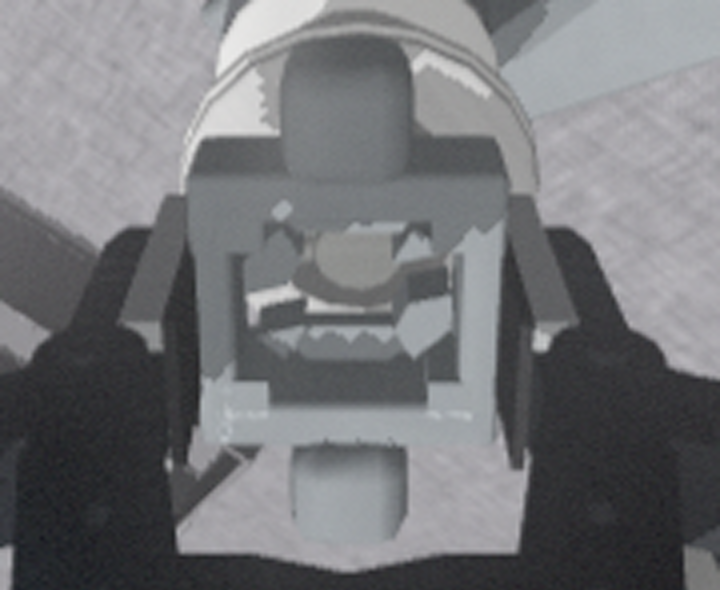

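{"method": "drive_tool", "body": {"linear": [[-2,0.8,0],[-1.5,0.7,0],[0,0,0]], "rot": [[0,-0.3,0],[0,0,0],[0,0,0]], "hand": [36,36,36]}}

```text
t: 11.05
tcp_pos: [0.5232, 0.0773, 0.2202]
tool_rot: [0.427, 0.866, -0.255, 0.044]
force: [0.9, 0.1, -0.9]
finger_gap: 0.456
```

```bash
python3 st.py
```

```text
t 11.05 q [ 0.13  0.62  1.63 -0.52  1.17 -0.25] Ftool [-0.2  1.2  0.6] Ttool [-0.28  0.11 -0.  ] gap 39.0
grasp along axis 107.1 tool z ang to axis 0.18 offs in tool [-2.1  1.1 -0. ]
to s=84 ([2.1, -1.1, 23.2], [-0.1, -0.1, -0.0])
```

{"method": "drive_tool", "body": {"linear": [[0.1,0,4],[0,0,4],[0,0,4]], "rot": [[0,0,0],[0,0,0],[0,0,0]], "hand": [36,36,36]}}

```text
t: 11.3
tcp_pos: [0.5231, 0.0723, 0.2112]
tool_rot: [0.427, 0.867, -0.253, 0.047]
force: [-0.5, 0.7, -0.3]
finger_gap: 0.452
```

```bash
python3 st.py
```

```text
t 11.3 q [ 0.12  0.64  1.65 -0.53  1.14 -0.24] Ftool [ 0.8  0.1 -0. ] Ttool [-0.17  0.15 -0.05] gap 38.6
grasp along axis 96.9 tool z ang to axis 0.18 offs in tool [-3.   2.4  0. ]
to s=84 ([3.0, -2.3, 12.9], [0.2, 0.0, -0.0])
```

{"method": "drive_tool", "body": {"linear": [[0.7,-0.4,2],[0.4,-0.2,3],[0,0,3]], "rot": [[0,0,0],[0,0,0],[0,0,0]], "hand": [36,36,36]}}

```text
t: 11.55
tcp_pos: [0.5206, 0.0686, 0.2036]
tool_rot: [0.427, 0.867, -0.253, 0.047]
force: [-0.5, -0.6, -0.5]
finger_gap: 0.45
```

```bash
python3 st.py
```

```text
t 11.55 q [ 0.12  0.64  1.66 -0.54  1.12 -0.23] Ftool [-0.  -0.5  0.8] Ttool [-0.2   0.15 -0.02] gap 38.4
grasp along axis 88.2 tool z ang to axis 0.2 offs in tool [-1.9  1.7  0. ]
to s=84 ([1.8, -1.5, 4.2], [0.2, 0.1, -0.0])
```

{"method": "drive_tool", "body": {"linear": [[0,0,1],[0,0,0],[0,0,0],[0,0,0]], "rot": [[0,0,0],[0,0,0],[0,0,0],[0,0,0]], "hand": [36,44,46,46]}}

```text
t: 11.88
tcp_pos: [0.5204, 0.0678, 0.2027]
tool_rot: [0.427, 0.867, -0.254, 0.047]
force: [0.3, -0.7, 0.1]
finger_gap: 0.537
```

```bash
python3 st.py
```

```text
t 11.88 q [ 0.12  0.64  1.66 -0.54  1.11 -0.23] Ftool [-0.7 -0.1  0.2] Ttool [-0.24  0.16  0.04] gap 45.9
grasp along axis 87.0 tool z ang to axis 0.18 offs in tool [-2.1  1.5  0. ]
to s=84 ([2.0, -1.4, 3.0], [0.2, 0.1, -0.0])
```

Released; raise about 9.5 mm and regrip.

{"method": "drive_tool", "body": {"linear": [[0.1,0,-4],[0,0,-3.5],[0,0,-1],[0,0,0],[0,0,0],[0,0,0],[0,0,0],[0,0,0]], "rot": [[0,0,0],[0,0,0],[0,0,0],[0,0,0],[0,0,0],[0,0,0],[0,0,0],[0,0,0]], "hand": [46,46,46,40,36,36,36,36], "force": 60}}

```text
t: 12.55
tcp_pos: [0.5218, 0.0727, 0.2111]
tool_rot: [0.427, 0.867, -0.253, 0.048]
force: [-0.0, 0.1, 0.6]
finger_gap: 0.451
```

```bash
python3 st.py
```

```text
t 12.55 q [ 0.12  0.63  1.65 -0.53  1.13 -0.24] Ftool [-0.1 -0.1 -0.6] Ttool [-0.19  0.12 -0.  ] gap 38.5
grasp along axis 96.9 tool z ang to axis 0.24 offs in tool [-2.   1.7  0. ]
to s=84 ([1.9, -1.5, 12.8], [0.2, 0.1, -0.0])
```

{"method": "drive_tool", "body": {"linear": [[0,0,-3],[0,0,-5],[0,0,-8],[0,0,-20],[0,0,-30],[0,0,-20],[0,0,0]], "rot": [[0,0,0],[0,0,0],[0,0,0],[0,0,0],[0,0,0],[0,0,0],[0,0,0]], "hand": [36,36,36,36,36,36,36]}}

```text
t: 13.13
tcp_pos: [0.5331, 0.1162, 0.2889]
tool_rot: [0.427, 0.867, -0.254, 0.045]
force: [0.1, -0.2, 0.2]
finger_gap: 0.447
```

```bash
python3 st.py; python3 - <<'E'
from h import *
print(delta(*goal(np.array([.60,.31,.10]),np.array([0,0,1.]),np.array([1,.08,0.]))))
E
```

```text
t 13.13 q [ 0.19  0.56  1.52 -0.47  1.35 -0.29] Ftool [-0.3 -0.1 -0.1] Ttool [-0.31  0.12  0.03] gap 38.1
grasp along axis 186.6 tool z ang to axis 0.16 offs in tool [-0.8  0.8 -0. ]
to s=84 ([0.7, -0.8, 102.7], [0.0, -0.2, 0.0])
([136.6, 203.4, 14.9], [-18.4, 24.1, 32.2])
```

{"method": "drive_tool", "body": {"linear": [[15,20,0],[15,20,0],[15,20,0],[15,20,0],[15,20,0],[10,15,0],[0,0,0]], "rot": [[-2.6,3.4,4.6],[-2.6,3.4,4.6],[-2.6,3.4,4.6],[-2.6,3.4,4.6],[-2.6,3.4,4.6],[-2.6,3.4,4.6],[-2.6,3.4,4.6]], "hand": [36,36,36,36,36,36,36]}}

```text
t: 13.72
tcp_pos: [0.597, 0.2391, 0.2389]
tool_rot: [0.687, 0.726, 0.008, -0.001]
force: [0.2, -0.2, -0.9]
finger_gap: 0.451
```

```bash
cat > go.py <<'E'
from h import *
import sys
v=list(map(float,sys.argv[1:])); s=manip.sense();Rc=R.from_quat(s['tool_rot'])
print('t',round(s['t'],2),'tcp',s['tcp_pos'].round(4),'q',s['q'].round(2),'F',s['force'].round(1),'gap',round(s['finger_gap']*85.4,1))
print(delta(*goal(np.array(v[:3]),np.array([0,0,1.]),np.array([v[3],v[4],0.]))))
E
python3 go.py .6 .31 .10 1 .08
```

```text
t 13.72 tcp [0.597  0.2391 0.2389] q [0.2  0.62 1.45 0.01 1.05 0.14] F [ 0.2 -0.2 -0.9] gap 38.5
([69.5, 6.0, 85.8], [0.7, -0.7, -1.4])
```

{"method": "drive_tool", "body": {"linear": [[25,2,20],[25,2,25],[20,2,25],[4,1,20],[0,0,10],[0,0,0]], "rot": [[0.4,-0.4,-0.7],[0.3,-0.3,-0.7],[0,0,0],[0,0,0],[0,0,0],[0,0,0]], "hand": [36,36,36,36,36,36]}}

```text
t: 14.22
tcp_pos: [0.5981, 0.3122, 0.1329]
tool_rot: [0.681, 0.732, -0.002, -0.001]
force: [-1.1, -0.4, -0.6]
finger_gap: 0.449
```

```bash
python3 go.py .6 .31 .022 1 .08; python3 - <<'E'
from h import *
w=cams.snapshot('wrist');save(w,'w6.png');cv2.imwrite('pics/w6b.png',cv2.resize(w[:,:,::-1],(640,480)))
E
```

```text
t 14.22 tcp [0.5981 0.3122 0.1329] q [ 0.32  0.8   1.42 -0.    0.93  0.24] F [-1.1 -0.4 -0.6] gap 38.3
([-2.2, 1.9, 56.9], [-0.2, 0.1, -0.4])
```

View pics/w6b.png

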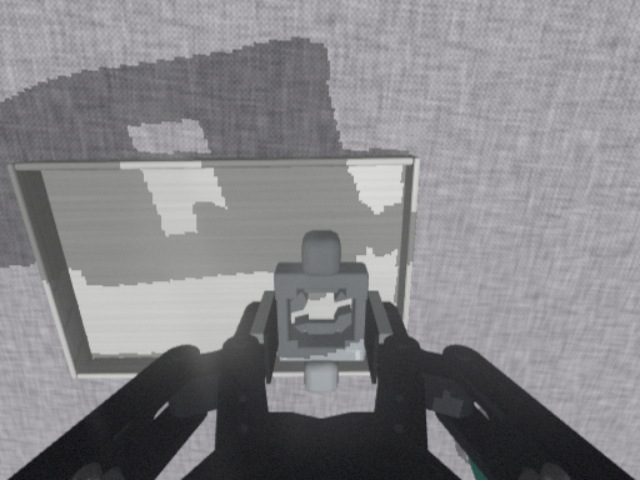

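```bash
python3 - <<'E'
from h import *
c=cam('wrist')
P=np.array([onz('wrist',(u*.8,v*.8),.022,c) for u,v in((12,163),(415,157),(403,375),(77,377))]);print(P.round(3))
E
```

```text
[[0.428 0.364 0.022]
 [0.641 0.382 0.022]
 [0.656 0.242 0.022]
 [0.441 0.225 0.022]]
```

{"method": "drive_tool", "body": {"linear": [[-1,0,16],[-1,0,16],[0,0,12],[0,0,5],[0,0,0]], "rot": [[-0.2,0.1,0],[0,0,0],[0,0,0],[0,0,0],[0,0,0]], "hand": [36,36,36,36,36]}}

```text
t: 14.68
tcp_pos: [0.602, 0.3074, 0.0888]
tool_rot: [0.683, 0.731, 0.004, 0.003]
force: [-0.1, -0.4, -1.1]
finger_gap: 0.45
```

```bash
python3 go.py .6 .31 .022 1 .08
```

```text
t 14.68 tcp [0.602  0.3074 0.0888] q [ 0.31  0.86  1.43 -0.    0.84  0.24] F [-0.1 -0.4 -1.1] gap 38.4
([2.7, -1.9, 12.8], [0.5, -0.1, -0.7])
```

{"method": "drive_tool", "body": {"linear": [[1,0,6],[0,0,4],[0,0,2],[0,0,1]], "rot": [[0.3,0,0],[0.2,0,0],[0,0,0],[0,0,0]], "hand": [36,36,36,36]}}

```text
t: 15.02
tcp_pos: [0.6041, 0.3083, 0.0782]
tool_rot: [0.683, 0.73, 0.002, 0.001]
force: [-0.1, -0.0, -0.6]
finger_gap: 0.449
```

```bash
python3 go.py .6 .31 .022 1 .08
```

```text
t 15.02 tcp [0.6041 0.3083 0.0782] q [0.31 0.88 1.42 0.   0.83 0.24] F [-0.1 -0.  -0.6] gap 38.4
([2.0, -4.0, 2.1], [0.3, -0.1, -0.7])
```

{"method": "drive_tool", "body": {"linear": [[0,0,1.5],[0,0,1.5],[0,0,1.5]], "rot": [[0.2,0,0],[0,0,0],[0,0,0]], "hand": [36,36,36]}}

```text
t: 15.27
tcp_pos: [0.6045, 0.3085, 0.0765]
tool_rot: [0.683, 0.731, 0.001, -0.0]
force: [-3.4, -2.1, 10.3]
finger_gap: 0.449
```

```bash
python3 go.py .6 .31 .022 1 .08
```

```text
t 15.27 tcp [0.6045 0.3085 0.0765] q [0.31 0.88 1.42 0.   0.84 0.24] F [-3.4 -2.1 10.3] gap 38.4
([1.8, -4.4, 0.5], [0.1, -0.1, -0.7])
```

{"method": "drive_tool", "body": {"linear": [[0,0,-0.5],[0,0,0],[0,0,0],[0,0,0],[0,0,-15],[0,0,-30],[0,0,-40],[0,0,-30],[0,0,0]], "rot": [[0,0,0],[0,0,0],[0,0,0],[0,0,0],[0,0,0],[0,0,0],[0,0,0],[0,0,0],[0,0,0]], "hand": [40,45,52,54,54,54,54,54,60]}}

```text
t: 16.02
tcp_pos: [0.6038, 0.3084, 0.1975]
tool_rot: [0.683, 0.731, -0.001, -0.001]
force: [-0.0, 0.4, 1.4]
finger_gap: 0.702
```

```bash
python3 go.py .6 .31 .022 1 .08; python3 - <<'E'
from h import *
w=cams.snapshot('wrist');save(w,'w7.png');x=cv2.resize(w[:,:,::-1],(400,300))
c=cam('wrist')
for r in cams.regions_of('nut','wrist')[:2]: print(r['score'],r['rect'])
print([(np.round(r['at']),onz('wrist',r['at'],.004,c).round(3),r['score']) for r in cams.spot_point('nut','wrist')[:2]])
c=cam('top');w=cams.snapshot('top')
for l in('nut','washer','reel'):print(l,[(np.round(r['at']),onz('top',r['at'],.004,c).round(3),round(r['score'],2)) for r in cams.spot_point(l,'top')[:3]])
cv2.imwrite('pics/w7b.png',np.hstack([x,cv2.resize(w[130:280,100:300,::-1],(400,300))]))
s=manip.sense();a=axis(np.radians(74));O=np.array([.4987,.0008,.0805])
y=R.from_quat(s['tool_rot']).as_matrix()[:,1]
for yd in(y,np.array([-1.,0,0])):print('washer hover',delta(*goal(O+a*.18,a,yd)))
E
```

```text
t 16.02 tcp [0.6038 0.3084 0.1975] q [0.31 0.72 1.38 0.   1.05 0.24] F [-0.   0.4  1.4] gap 59.9
([1.7, -3.4, 121.5], [-0.2, -0.1, -0.7])
0.63 [233.4, 148.9, 280.1, 225.1]
[(array([255., 185.]), array([0.599, 0.309, 0.004]), 0.95)]
nut []
washer [(array([251., 203.]), array([0.532, 0.02 , 0.004]), 0.55), (array([239., 202.]), array([0.535, 0.058, 0.004]), 0.18)]
reel [(array([260., 269.]), array([ 0.335, -0.007,  0.004]), 0.68), (array([236., 153.]), array([0.688, 0.071, 0.004]), 0.67), (array([256., 208.]), array([0.515, 0.007, 0.004]), 0.53)]
washer hover ([-188.8, -83.5, -93.1], [8.7, -28.2, 2.2])
washer hover ([-188.8, -83.5, -93.1], [42.8, 11.6, -168.3])
```

View pics/w7b.png

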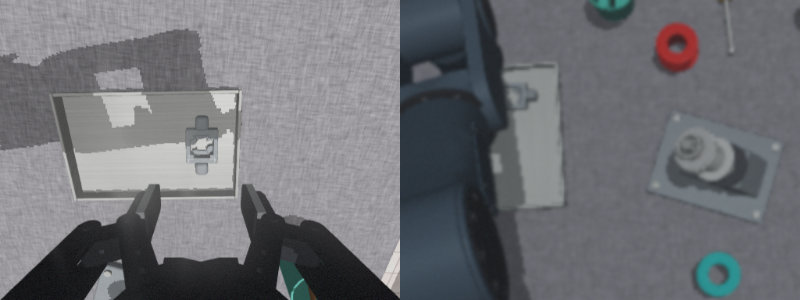

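{"method": "drive_tool", "body": {"linear": [[-20,-8,-30],[-32,-14,-20],[-34,-15,-15],[-34,-15,-12],[-34,-15,-10],[-34,-15,-6],[0,0,0],[0,0,0],[0,0,0],[0,0,0],[0,0,0],[0,0,0]], "rot": [[0,0,0],[0,0,0],[0,0,0],[0,0,0],[0,0,0],[0,0,0],[1.7,-5.7,0.4],[1.7,-5.7,0.4],[1.7,-5.7,0.4],[1.7,-5.7,0.4],[1.7,-5.7,0.4],[0,0,0]], "hand": [60,60,60,60,60,60,60,60,60,60,60,60]}}

```text
t: 17.37
tcp_pos: [0.5261, 0.0976, 0.2716]
tool_rot: [0.669, 0.689, -0.251, 0.122]
force: [0.4, 0.1, -0.2]
finger_gap: 0.702
```

```bash
cat >> st.py <<'E'
c=cam('wrist');w=cams.snapshot('wrist')
for l in ('spindle_tip','cross_pin','washer','reel'):
    print(l,[(np.round(r['at'],1).tolist(),round(r['score'],2)) for r in cams.spot_point(l,'wrist')[:2]])
print([proj('wrist',O+a*k,c).round(1) for k in(.06,.081,.0865)])
g=w.min(2);x,y=proj('wrist',O+a*.0865,c).astype(int);m=(g[y-15:y+20,x-18:x+18]>175).astype(np.uint8)
n,_,st,ce=cv2.connectedComponentsWithStats(m);print([(st[i,4],(ce[i]+[x-18,y-15]).round(1)) for i in range(1,n) if st[i,4]>20])
E
python3 st.py
```

```text
t 17.37 q [ 0.17  0.58  1.56 -0.51  1.33  0.35] Ftool [0.2 0.4 0. ] Ttool [-0.12  0.24  0.01] gap 59.9
grasp along axis 161.8 tool z ang to axis 2.67 offs in tool [-9.7 -4.7  0.5]
to s=84 ([10.5, 5.4, 77.3], [-1.9, 1.9, 0.0])
spindle_tip [([267.0, 194.4], 0.82)]
cross_pin []
washer [([266.0, 184.6], 0.6)]
reel [([471.5, 123.6], 0.7), ([268.7, 195.8], 0.68)]
[array([267.4, 183.8]), array([267.5, 192.2]), array([267.6, 194.7])]
[(np.int32(559), array([264.7, 201.5])), (np.int32(28), array([278.4, 184.6]))]
```

```bash
sed -i 's/O=np.array(\[.4987,.0008,.0805\])/O=np.array([.5008,.0007,.0802])/' st.py; sed -i '/^c=cam/,$d' st.py; python3 st.py
```

```text
t 17.62 q [ 0.17  0.57  1.56 -0.51  1.33  0.35] Ftool [0.2 0.6 0.3] Ttool [-0.07  0.24  0.  ] gap 59.9
grasp along axis 163.0 tool z ang to axis 2.39 offs in tool [-12.   -6.8   0.6]
to s=84 ([12.7, 7.6, 78.4], [-1.7, 1.7, 0.0])
```

{"method": "drive_tool", "body": {"linear": [[6,4,10],[6,3.5,15],[0.5,0,20],[0,0,10],[0,0,0]], "rot": [[-0.9,0.9,0],[-0.8,0.8,0],[0,0,0],[0,0,0],[0,0,0]], "hand": [60,60,60,60,60]}}

```text
t: 18.03
tcp_pos: [0.526, 0.0772, 0.2209]
tool_rot: [0.676, 0.692, -0.221, 0.122]
force: [0.4, -0.8, -0.4]
finger_gap: 0.704
```

```bash
python3 st.py
```

```text
t 18.03 q [ 0.13  0.62  1.63 -0.52  1.15  0.38] Ftool [-0.5  0.4  0.7] Ttool [-0.07  0.2  -0.02] gap 60.1
grasp along axis 108.1 tool z ang to axis 0.77 offs in tool [-1.   3.3  0. ]
to s=84 ([1.3, -3.0, 24.0], [0.5, -0.6, 0.0])
```

{"method": "drive_tool", "body": {"linear": [[0.7,-1.5,6],[0.5,-1.3,8],[0,0,7],[0,0,1],[0,0,0]], "rot": [[0.3,-0.3,0],[0.2,-0.3,0],[0,0,0],[0,0,0],[0,0,0]], "hand": [60,58,55,50,48]}}

```text
t: 18.45
tcp_pos: [0.5206, 0.066, 0.2023]
tool_rot: [0.677, 0.69, -0.226, 0.123]
force: [0.2, 0.3, 1.4]
finger_gap: 0.564
```

```bash
python3 st.py
```

```text
t 18.45 q [ 0.11  0.64  1.66 -0.54  1.11  0.4 ] Ftool [-0.4 -0.  -1.3] Ttool [-0.03  0.22 -0.  ] gap 48.1
grasp along axis 85.8 tool z ang to axis 0.13 offs in tool [-2.1  0.5 -0. ]
to s=84 ([2.2, -0.4, 1.8], [0.1, -0.1, 0.0])
```

{"method": "drive_tool", "body": {"linear": [[1.5,0,0],[0.5,0,0],[0,0,0],[0,0,0],[0,0,0],[0,0,0]], "rot": [[0,0,0],[0,0,0],[0,0,0],[0,0,0],[0,0,0],[0,0,0]], "hand": [44,40,36,32,32,32], "force": 50}}

```text
t: 18.95
tcp_pos: [0.5213, 0.0689, 0.2021]
tool_rot: [0.677, 0.69, -0.225, 0.124]
force: [-0.7, 0.2, -0.8]
finger_gap: 0.394
```

```bash
python3 st.py
```

```text
t 18.95 q [ 0.12  0.65  1.66 -0.54  1.11  0.41] Ftool [ 0.6 -0.6  0.7] Ttool [-0.02  0.27 -0.01] gap 33.7
grasp along axis 87.1 tool z ang to axis 0.29 offs in tool [0.6 1.3 0. ]
to s=84 ([-0.5, -1.1, 3.1], [0.3, -0.1, 0.0])
```

{"method": "drive_tool", "body": {"linear": [[0,0,-3],[0,0,-6],[0,0,-10],[0,0,-20],[0,0,-25],[0,0,0]], "rot": [[0,0,0],[0,0,0],[0,0,0],[0,0,0],[0,0,0],[0,0,0]], "hand": [32,32,32,32,32,32]}}

```text
t: 19.45
tcp_pos: [0.5302, 0.1016, 0.2609]
tool_rot: [0.677, 0.69, -0.226, 0.123]
force: [2.3, -0.2, -0.4]
finger_gap: 0.397
```

```bash
python3 st.py;python3 - <<'E'
from h import *
w=cams.snapshot('wrist');save(w,'w8.png');x=cv2.resize(w[:,:,::-1],(600,450));cv2.imwrite('pics/w8b.png',x)
E
python3 go.py .49 .300 .10 1 .08
```

```text
t 19.45 q [ 0.17  0.58  1.57 -0.49  1.27  0.36] Ftool [-0.2  2.3  0.1] Ttool [-0.08  0.29  0.02] gap 33.9
grasp along axis 155.0 tool z ang to axis 0.23 offs in tool [0.7 0.7 0. ]
to s=84 ([-0.7, -0.7, 71.0], [0.1, -0.2, 0.0])
t 19.5 tcp [0.5291 0.1009 0.2593] q [ 0.17  0.58  1.57 -0.49  1.27  0.36] F [-0.1 -1.  -0.5] gap 33.7
([227.1, -26.7, 1.5], [-9.7, 28.2, -3.4])
```

View pics/w8b.png

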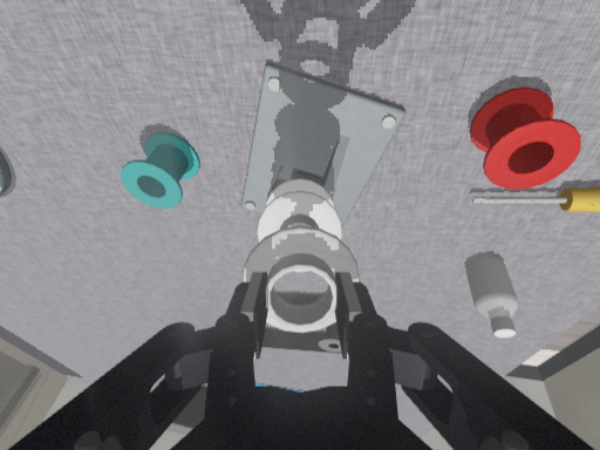

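{"method": "drive_tool", "body": {"linear": [[25,-3,-12],[25,-3,-8],[25,-3,0],[25,-3,0],[25,-3,0],[25,-3,0],[20,-3,0],[0,0,0]], "rot": [[-1.9,5.6,-0.7],[-1.9,5.6,-0.7],[-1.9,5.6,-0.7],[-1.9,5.6,-0.7],[-1.9,5.6,-0.7],[0,0,0],[0,0,0],[0,0,0]], "hand": [32,32,32,32,32,32,32,32]}}

```text
t: 20.17
tcp_pos: [0.4947, 0.2752, 0.239]
tool_rot: [0.679, 0.734, 0.003, -0.008]
force: [0.6, -0.8, -0.7]
finger_gap: 0.395
```

```bash
python3 go.py .492 .300 .031 1 .08
```

```text
t 20.17 tcp [0.4947 0.2752 0.239 ] q [0.3  0.53 1.65 0.02 0.96 0.21] F [ 0.6 -0.8 -0.7] gap 33.8
([22.6, 0.1, 154.4], [-0.3, -0.9, -0.1])
```

{"method": "drive_tool", "body": {"linear": [[10,0,30],[10,0,35],[5,0,35],[0,0,25],[0,0,10],[0,0,0]], "rot": [[-0.3,-0.9,0],[0,0,0],[0,0,0],[0,0,0],[0,0,0],[0,0,0]], "hand": [32,32,32,32,32,32]}}

```text
t: 20.67
tcp_pos: [0.4933, 0.2988, 0.0993]
tool_rot: [0.678, 0.735, -0.001, 0.003]
force: [-0.7, -0.1, -0.8]
finger_gap: 0.395
```

```bash
python3 go.py .492 .300 .031 1 .08
```

```text
t 20.67 tcp [0.4933 0.2988 0.0993] q [ 0.35  0.76  1.69 -0.01  0.68  0.28] F [-0.7 -0.1 -0.8] gap 33.7
([1.4, -1.3, 14.3], [0.2, 0.3, 0.1])
```

{"method": "drive_tool", "body": {"linear": [[0,0,6],[0,0,5],[0,0,2.5],[0,0,1.5],[0,0,1.5]], "rot": [[0.2,0.3,0],[0,0,0],[0,0,0],[0,0,0],[0,0,0]], "hand": [32,32,32,32,32]}}

```text
t: 21.08
tcp_pos: [0.4954, 0.2973, 0.0852]
tool_rot: [0.679, 0.735, 0.002, 0.0]
force: [-4.3, 0.6, 7.5]
finger_gap: 0.4
```

```bash
python3 go.py .492 .300 .031 1 .08
```

```text
t 21.08 tcp [0.4954 0.2973 0.0852] q [0.35 0.79 1.7  0.   0.66 0.27] F [-4.3  0.6  7.5] gap 34.1
([3.0, -3.2, 0.2], [0.1, -0.1, -0.0])
```

{"method": "drive_tool", "body": {"linear": [[0,0,-0.5],[0,0,0],[0,0,0],[0,0,-10],[0,0,-30],[0,0,-40],[-10,0,-40],[-20,0,-40],[-40,5,-10],[-40,5,0],[-20,5,0],[0,0,0]], "rot": [[0,0,0],[0,0,0],[0,0,0],[0,0,0],[0,0,0],[0,0,0],[0,0,0],[1.9,-5.6,0.7],[1.9,-5.6,0.7],[1.9,-5.6,0.7],[1.9,-5.6,0.7],[1.9,-5.6,0.7]], "hand": [36,42,48,50,50,60,85,85,85,85,85,85]}}

```text
t: 22.08
tcp_pos: [0.5197, 0.1679, 0.2906]
tool_rot: [0.68, 0.685, -0.225, 0.133]
force: [0.3, 0.1, -0.6]
finger_gap: 0.989
```

```bash
python3 st.py; python3 - <<'E'
from h import *
c=cam('top');w=cams.snapshot('top');save(w,'t3.png')
for l in('nut','washer','reel','box','old_reel'):print(l,[(np.round(r['at']),onz('top',r['at'],.004,c).round(3),round(r['score'],2)) for r in cams.spot_point(l,'top')[:3]])
E
```

```text
t 22.08 q [ 0.29  0.56  1.51 -0.46  1.38  0.44] Ftool [0.4 0.3 0.5] Ttool [-0.06  0.27  0.04] gap 84.5
grasp along axis 211.2 tool z ang to axis 0.94 offs in tool [ 44.3 -15.4  -0.6]
to s=84 ([-43.6, 14.4, 127.8], [0.8, 0.5, -0.0])
nut []
washer [(array([159., 214.]), array([0.496, 0.3  , 0.004]), 0.48)]
reel [(array([236., 153.]), array([0.688, 0.068, 0.004]), 0.85), (array([261., 268.]), array([ 0.338, -0.009,  0.004]), 0.7), (array([257., 208.]), array([0.516, 0.003, 0.004]), 0.67)]
box [(array([372., 213.]), array([ 0.504, -0.347,  0.004]), 0.91)]
old_reel [(array([375., 197.]), array([ 0.552, -0.358,  0.004]), 0.79), (array([261., 211.]), array([ 0.506, -0.009,  0.004]), 0.32)]
```

{"method": "drive_tool", "body": {"linear": [[-22,7,20],[-22,7,30],[0,0,30],[0,0,10],[0,0,0]], "rot": [[0.4,0.3,0],[0.4,0.2,0],[0,0,0],[0,0,0],[0,0,0]], "hand": [85,85,85,85,85]}}

```text
t: 22.8
tcp_pos: [0.5205, 0.0893, 0.2268]
tool_rot: [0.679, 0.689, -0.221, 0.12]
force: [-0.0, 0.4, 0.5]
finger_gap: 0.994
```

```bash
python3 st.py
```

```text
t 22.8 q [ 0.15  0.61  1.63 -0.5   1.17  0.39] Ftool [ 0.1 -0.1 -0.6] Ttool [-0.06  0.28  0.  ] gap 84.9
grasp along axis 118.3 tool z ang to axis 0.86 offs in tool [ 7.3 -3.5  0.1]
to s=84 ([-7.0, 3.6, 34.2], [0.3, -0.8, 0.0])
```

{"method": "drive_tool", "body": {"linear": [[-4,2,3],[-3,1.5,5],[0,0,15],[0,0,10],[0,0,0]], "rot": [[0.2,-0.4,0],[0,-0.4,0],[0,0,0],[0,0,0],[0,0,0]], "hand": [85,85,85,85,85]}}

```text
t: 23.22
tcp_pos: [0.5211, 0.0674, 0.2021]
tool_rot: [0.678, 0.689, -0.225, 0.126]
force: [-0.1, -0.3, -0.6]
finger_gap: 0.992
```

```bash
python3 st.py
```

```text
t 23.22 q [ 0.11  0.64  1.66 -0.54  1.11  0.41] Ftool [ 0.  -0.   0.7] Ttool [-0.05  0.24  0.02] gap 84.7
grasp along axis 86.5 tool z ang to axis 0.39 offs in tool [-0.8  1.3  0. ]
to s=84 ([0.8, -1.0, 2.5], [0.4, -0.1, 0.0])
```

{"method": "drive_tool", "body": {"linear": [[0.5,-0.7,8],[0.3,-0.3,10],[0,0,8],[0,0,4],[0,0,0]], "rot": [[0.3,0,0],[0,0,0],[0,0,0],[0,0,0],[0,0,0]], "hand": [85,85,85,85,85]}}

```text
t: 23.63
tcp_pos: [0.5168, 0.0538, 0.1746]
tool_rot: [0.678, 0.689, -0.225, 0.125]
force: [-0.2, 0.6, -0.4]
finger_gap: 0.994
```

```bash
python3 st.py
```

```text
t 23.63 q [ 0.09  0.68  1.7  -0.57  1.04  0.44] Ftool [ 0.7 -0.2  0.1] Ttool [-0.09  0.21 -0.02] gap 84.9
grasp along axis 55.5 tool z ang to axis 0.29 offs in tool [0.6 1.3 0. ]
to s=84 ([-0.5, -0.8, -28.5], [0.3, -0.1, 0.0])
```

{"method": "drive_tool", "body": {"linear": [[0,-0.5,-0.5],[0,0,0],[0,0,0],[0,0,0],[0,0,0],[0,0,0]], "rot": [[0.2,0,0],[0,0,0],[0,0,0],[0,0,0],[0,0,0],[0,0,0]], "hand": [76,70,64,58,58,58], "force": 45}}

```text
t: 24.13
tcp_pos: [0.5161, 0.0544, 0.1758]
tool_rot: [0.678, 0.688, -0.227, 0.124]
force: [-0.2, -1.2, -1.3]
finger_gap: 0.712
```

```bash
python3 st.py
```

```text
t 24.13 q [ 0.09  0.68  1.69 -0.57  1.05  0.44] Ftool [-0.4 -0.   1.8] Ttool [-0.01  0.19  0.02] gap 60.8
grasp along axis 56.7 tool z ang to axis 0.07 offs in tool [0.6 0.1 0. ]
to s=84 ([-0.5, -0.1, -27.3], [0.0, -0.1, 0.0])
```

{"method": "drive_tool", "body": {"linear": [[0,0,-4],[0,0,-8],[0,0,-12],[0,0,-15],[0,0,-15],[0,0,0]], "rot": [[0,0,0],[0,0,0],[0,0,0],[0,0,0],[0,0,0],[0,0,0]], "hand": [58,58,58,58,58,58]}}

```text
t: 24.63
tcp_pos: [0.5247, 0.0818, 0.2255]
tool_rot: [0.678, 0.688, -0.226, 0.124]
force: [-0.6, -0.1, 0.0]
finger_gap: 0.715
```

```bash
python3 st.py
```

```text
t 24.63 q [ 0.14  0.62  1.63 -0.52  1.18  0.39] Ftool [-0.  -0.6  0.1] Ttool [-0.1   0.23  0.01] gap 61.1
grasp along axis 114.1 tool z ang to axis 0.12 offs in tool [0.4 0.9 0. ]
to s=84 ([-0.4, -0.8, 30.1], [0.1, -0.1, 0.0])
```

{"method": "drive_tool", "body": {"linear": [[0,0,-10],[0,0,-20],[0,0,-25],[0,0,-25],[0,0,0]], "rot": [[0,0,0],[0,0,0],[0,0,0],[0,0,0],[0,0,0]], "hand": [58,58,58,58,58]}}

```text
t: 25.05
tcp_pos: [0.5353, 0.1222, 0.2974]
tool_rot: [0.678, 0.689, -0.227, 0.122]
force: [0.9, 0.5, -0.7]
finger_gap: 0.714
```

```bash
python3 st.py; python3 go.py .452 -.354 .16 1 .14;python3 - <<'E'
from h import *
w=cams.snapshot('wrist');save(w,'w9.png');x=cv2.resize(w[:,:,::-1],(500,375));cv2.imwrite('pics/w9b.png',x)
E
```

```text
t 25.05 q [ 0.2   0.55  1.51 -0.47  1.37  0.35] Ftool [0.7 1.  0.2] Ttool [-0.13  0.34  0.  ] gap 60.9
grasp along axis 197.3 tool z ang to axis 0.2 offs in tool [ 1.  -0.2  0. ]
to s=84 ([-1.2, 0.3, 113.3], [-0.1, -0.2, -0.0])
t 25.05 tcp [0.5353 0.1222 0.2974] q [ 0.2   0.55  1.51 -0.47  1.37  0.35] F [ 0.9  0.5 -0.7] gap 60.9
([-374.2, -59.8, 311.5], [-10.6, 27.9, -6.9])
```

View pics/w9b.png

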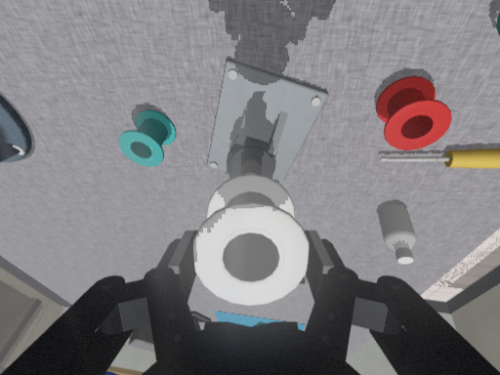

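{"method": "drive_tool", "body": {"linear": [[0,0,-12],[0,0,-12],[0,0,-10],[0,0,-8],[0,0,-8],[0,0,0]], "rot": [[-2.1,5.6,-1.4],[-2.1,5.6,-1.4],[-2.1,5.6,-1.4],[-2.1,5.6,-1.4],[-2.1,5.6,-1.4],[0,0,0]], "hand": [58,58,58,58,58,58]}}

```text
t: 25.6
tcp_pos: [0.5342, 0.1371, 0.3347]
tool_rot: [0.653, 0.757, 0.002, -0.012]
force: [0.6, -0.4, -0.8]
finger_gap: 0.713
```

```bash
python3 go.py .452 -.354 .26 1 .14
```

```text
t 25.6 tcp [0.5342 0.1371 0.3347] q [ 0.04  0.4   1.58  0.02  1.18 -0.11] F [ 0.6 -0.4 -0.8] gap 60.9
([-474.2, -152.8, 12.4], [-0.8, -1.2, 0.4])
```

{"method": "drive_tool", "body": {"linear": [[-20,-7,0],[-36,-11.5,0],[-36,-11.5,0],[-36,-11.5,0],[-36,-11.5,0],[-36,-11.5,0],[-36,-11.5,0],[-36,-11.5,0],[-36,-11.5,0],[-36,-11.5,0],[-36,-11.5,0],[-36,-11.5,0],[-25,-10,0],[0,0,0]], "rot": [[-0.8,-1.2,0],[0,0,0],[0,0,0],[0,0,0],[0,0,0],[0,0,0],[0,0,0],[0,0,0],[0,0,0],[0,0,0],[0,0,0],[0,0,0],[0,0,0],[0,0,0]], "hand": [58,58,58,58,58,58,58,58,58,58,58,58,58,58]}}

```text
t: 26.77
tcp_pos: [0.4372, -0.3401, 0.3163]
tool_rot: [0.657, 0.753, -0.024, -0.019]
force: [0.0, -0.6, -1.5]
finger_gap: 0.713
```

```bash
python3 go.py .452 -.354 .058 1 .14;python3 - <<'E'
from h import *
c=cam('wrist');w=cams.snapshot('wrist');save(w,'w10.png')
for l,z in(('box',0.),('old_reel',.004)):print(l,[(np.round(r['at']),onz('wrist',r['at'],z,c).round(3),round(r['score'],2)) for r in cams.spot_point(l,'wrist')[:2]])
E
```

```text
t 26.77 tcp [ 0.4372 -0.3401  0.3163] q [-0.84  0.43  1.58 -0.06  1.17 -0.95] F [ 0.  -0.6 -1.5] gap 60.8
([-15.3, 25.3, 203.1], [-3.5, 0.1, -0.2])
box [(array([314., 172.]), array([ 0.503, -0.348,  0.   ]), 0.81)]
old_reel [(array([343., 181.]), array([ 0.545, -0.355,  0.004]), 0.66)]
```

{"method": "drive_tool", "body": {"linear": [[-7,12,20],[-7,12,30],[0,0,35],[0,0,35],[0,0,25],[0,0,10],[0,0,0]], "rot": [[-2,0,0],[-1.5,0,0],[0,0,0],[0,0,0],[0,0,0],[0,0,0],[0,0,0]], "hand": [58,58,58,58,58,58,58]}}

```text
t: 27.5
tcp_pos: [0.4658, -0.3323, 0.1551]
tool_rot: [0.651, 0.759, 0.001, -0.002]
force: [-0.0, 0.0, -0.1]
finger_gap: 0.715
```

```bash
python3 go.py .452 -.354 .058 1 .14
```

```text
t 27.5 tcp [ 0.4658 -0.3323  0.1551] q [-0.82  0.67  1.68  0.    0.8  -0.97] F [-0.   0.  -0.1] gap 61.1
([-19.6, -16.9, 43.0], [-0.1, -0.3, 0.8])
```

{"method": "drive_tool", "body": {"linear": [[-9,-8,0],[-9,-8,0],[-2,-1,10],[0,0,12],[0,0,5],[0,0,0]], "rot": [[0,-0.3,0],[0,0,0],[0,0,0],[0,0,0],[0,0,0],[0,0,0]], "hand": [58,58,58,58,58,58]}}

```text
t: 28.0
tcp_pos: [0.4534, -0.3587, 0.1331]
tool_rot: [0.65, 0.76, -0.002, 0.006]
force: [-1.0, 0.5, -0.7]
finger_gap: 0.713
```

```bash
python3 go.py .452 -.354 .057 1 .14
```

```text
t 28.0 tcp [ 0.4534 -0.3587  0.1331] q [-0.86  0.71  1.69 -0.    0.74 -1.01] F [-1.   0.5 -0.7] gap 60.9
([5.1, -0.7, 22.1], [0.2, 0.7, 0.9])
```

{"method": "drive_tool", "body": {"linear": [[3,0,8],[0,0,6],[0,0,4],[0,0,2],[0,0,1.5]], "rot": [[0.2,0.7,0],[0,0,0],[0,0,0],[0,0,0],[0,0,0]], "hand": [58,58,58,58,58]}}

```text
t: 28.42
tcp_pos: [0.4536, -0.3575, 0.112]
tool_rot: [0.651, 0.759, 0.0, 0.002]
force: [0.5, 0.1, -0.5]
finger_gap: 0.714
```

```bash
python3 go.py .452 -.354 .057 1 .14
```

```text
t 28.42 tcp [ 0.4536 -0.3575  0.112 ] q [-0.86  0.74  1.69  0.    0.71 -1.02] F [ 0.5  0.1 -0.5] gap 61.0
([3.7, -1.0, 1.0], [0.2, 0.2, 0.8])
```

{"method": "drive_tool", "body": {"linear": [[0,0,1.5],[0,0,1.5],[0,0,1.5]], "rot": [[0.2,0.2,0],[0,0,0],[0,0,0]], "hand": [58,58,58]}}

```text
t: 28.67
tcp_pos: [0.4537, -0.3575, 0.111]
tool_rot: [0.651, 0.759, -0.0, -0.001]
force: [-2.3, 1.4, 10.2]
finger_gap: 0.713
```

```bash
python3 go.py .452 -.354 .057 1 .14
```

```text
t 28.67 tcp [ 0.4537 -0.3575  0.111 ] q [-0.86  0.74  1.69 -0.    0.71 -1.01] F [-2.3  1.4 10.2] gap 60.9
([3.7, -1.2, -0.0], [-0.1, -0.0, 0.9])
```

Contact at the expected height; release and retreat.

{"method": "drive_tool", "body": {"linear": [[0,0,-0.5],[0,0,0],[0,0,0],[0,0,0],[0,0,-6],[0,0,-15],[0,0,-30],[0,0,-40],[0,0,-40],[0,0,-30],[0,0,0]], "rot": [[0,0,0],[0,0,0],[0,0,0],[0,0,0],[0,0,0],[0,0,0],[0,0,0],[0,0,0],[0,0,0],[0,0,0],[0,0,0]], "hand": [64,70,78,84,84,84,84,84,84,84,84]}}

```text
t: 29.58
tcp_pos: [0.454, -0.3569, 0.2782]
tool_rot: [0.65, 0.76, 0.0, -0.004]
force: [0.1, -0.6, 0.6]
finger_gap: 0.979
```

```bash
python3 go.py .452 -.354 .057 1 .14; python3 - <<'E'
from h import *
a=cams.snapshot('scene')
for l in('nut','washer','reel','old_reel','cup','flux','driver'):print(l,[(np.round(r['at']),onz('scene',r['at'],.004).round(3),round(r['score'],2)) for r in cams.spot_point(l,'scene')[:3]])
w=cams.snapshot('wrist')
x=np.vstack([cv2.resize(a[130:330,60:430],(592,320)),cv2.resize(w,(373,280))[:, :]] if 0 else [cv2.resize(a[130:330,60:430],(520,280)),np.hstack([cv2.resize(w,(400,300)),np.zeros((300,120,3),np.uint8)])])
cv2.imwrite('pics/f.png',x[:,:,::-1])
E
```

```text
t 29.58 tcp [ 0.454  -0.3569  0.2782] q [-0.86  0.5   1.58 -0.    1.08 -1.01] F [ 0.1 -0.6  0.6] gap 83.6
([2.1, -0.7, 167.2], [-0.3, -0.4, 0.9])
nut [(array([375., 258.]), array([0.613, 0.314, 0.004]), 0.72)]
washer [(array([364., 225.]), array([0.491, 0.303, 0.004]), 0.87)]
reel [(array([262., 252.]), array([0.624, 0.059, 0.004]), 0.72), (array([114., 194.]), array([ 0.438, -0.376,  0.004]), 0.67), (array([246., 168.]), array([ 0.248, -0.028,  0.004]), 0.65)]
old_reel [(array([103., 221.]), array([ 0.557, -0.355,  0.004]), 0.94)]
cup [(array([302., 302.]), array([0.761, 0.156, 0.004]), 0.84), (array([113., 209.]), array([ 0.503, -0.351,  0.004]), 0.15)]
flux [(array([161., 284.]), array([ 0.751, -0.142,  0.004]), 0.82), (array([247., 193.]), array([ 0.384, -0.007,  0.004]), 0.35)]
driver [(array([221., 293.]), array([ 0.759, -0.011,  0.004]), 0.91), (array([160., 285.]), array([ 0.754, -0.142,  0.004]), 0.66)]
```

View pics/f.png

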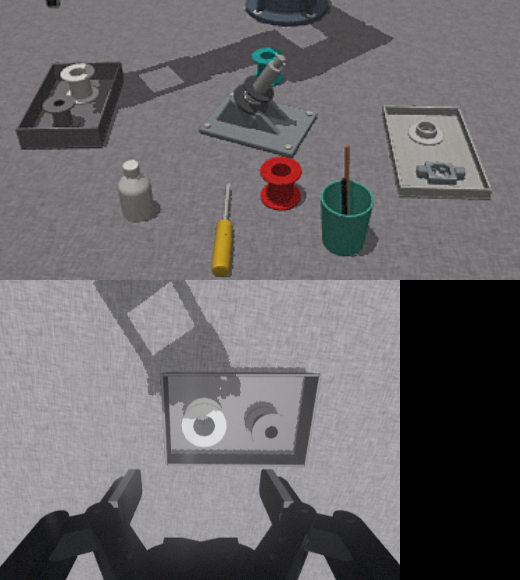

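All the pieces are where they should be: the nut and washer lie flat in the tray, and the white reel stands upright in the box beside the old one. The other objects have not moved.

```bash
python3 -c "
from station import order;print(order.sign_off())"
```

```text
the job is handed in; nothing more can be done
None
```

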